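# Nest the dosing cups and hold them level above the drying rack

### The job

Put the yellow medium cup into the blue large cup on the wooden rack block, then the red small cup into the yellow one, each let go standing on the floor of the next and set down rather than dropped. Then take the blue cup by its outside, lift the whole nest straight up about 10 cm clear of the block and hold it there, level and still, so that the block can be wiped: the program finishes while still holding it. Keep the cups upright all the time and leave the other things on the table where they are.

Things in the scene. Friction and masses are not known exactly. Their poses are not given: they have to be found in the camera images.
- large_cup: blue open cup, round, straight-sided, 64 mm outside diameter, 60 mm tall, wall 3.5 mm (57 mm bore), weighted base 20 mm thick (so 40 mm deep inside), lowest 6 mm of the outside tapered in by 4 mm; about 0.16 kg. Origin: centre of its underside, z up. It stands on the rack block.
- medium_cup: yellow open cup like the blue one: 50 mm outside diameter, 60 mm tall, wall 3.5 mm (43 mm bore), base 20 mm thick, foot tapered in by 4 mm over 6 mm; about 0.10 kg. Origin: centre of its underside, z up. Starts on the table. Nested in the blue cup it stands 20 mm proud of the blue rim, with 3.5 mm play all round.
- small_cup: red open cup: 36 mm outside diameter, 60 mm tall, wall 3.5 mm, base 20 mm thick, foot tapered in by 4 mm over 6 mm; about 0.06 kg. Origin: centre of its underside, z up. Starts on the table. Nested in the yellow cup it stands 20 mm proud of the yellow rim and 40 mm proud of the blue rim, with 3.5 mm play all round.
- vise: cast-iron small vise fixed to the table, gripping the wooden drying-rack block. Origin: on the table under the middle of the block. Base and jaws reach 70 mm to -x and 90 mm to +x, 43 mm to either side in y; its knurled screw head reaches 122 mm to +x at 36 mm height. z up.
- rack_top (a point): centre of the flat top of the wooden rack block, 85 mm above the table, axes as the vise. The top is 130 (x) by 120 (y) mm, with a slotted ridge 8 mm wide and 8 mm high along its two edges at x = +-60 mm.
- record: white 7-inch polystyrene record lying flat, 175 mm diameter, 3 mm thick. Origin: centre of the underside. Leave alone.
- comb: brown tortoiseshell comb lying flat, 130 mm along its x, 30 mm wide, 5 mm thick. Origin: under its middle. Leave alone.
- adapter: round brass spindle adapter, 38 mm diameter, 11 mm tall. Origin: centre of the underside. Leave alone.
- squeegee: blue squeegee lying flat, from -85 mm (handle end) to +65 mm (blade) along its x, blade 120 mm wide along its y, 16 mm tall. Origin: under it. Leave alone.
- brush: hand brush lying flat along its x, about 200 mm long. Leave alone.
- bottle: closed amber bottle standing, 56 mm diameter, 150 mm tall. Origin: centre of the underside. Leave alone.

How it is judged:
On the way, in this order (a step that is already met when the one before it is completed fails the run):
1. the yellow cup stands in the blue cup, let go, the blue cup still on the block (horizontal distance between medium_cup and large_cup below 0.008 m and z of medium_cup in the frame of large_cup between 0.015 and 0.026 m and z of large_cup in the frame of rack_top between -0.005 and 0.005 m and contact force between the fingers and medium_cup below 0.05 N), for 0.2 s.
2. the red cup stands in the yellow cup, itself in the blue cup on the block, let go (horizontal distance between medium_cup and large_cup below 0.008 m and z of medium_cup in the frame of large_cup between 0.015 and 0.026 m and horizontal distance between small_cup and medium_cup below 0.008 m and z of small_cup in the frame of medium_cup between 0.015 and 0.026 m and z of large_cup in the frame of rack_top between -0.005 and 0.005 m and contact force between the fingers and small_cup below 0.05 N), for 0.2 s.
3. the nest is held level and still by the blue cup, clear above the block (z of large_cup in the frame of rack_top between 0.06 and 0.15 m and horizontal distance between large_cup and rack_top below 0.07 m and angle between large_cup's own z axis and vertical below 0.1 rad and linear speed of large_cup below 0.03 m/s and angular speed of large_cup below 0.2 rad/s and contact force between the fingers and large_cup above 1 N and contact force between large_cup and vise below 0.05 N and horizontal distance between medium_cup and large_cup below 0.008 m and z of medium_cup in the frame of large_cup between 0.015 and 0.026 m and horizontal distance between small_cup and medium_cup below 0.008 m and z of small_cup in the frame of medium_cup between 0.015 and 0.026 m), for 0.5 s.
At the end, for the whole second after the job is handed in: The gripper holds the blue cup 60 to 150 mm above the block, within 70 mm of its middle, tilted under 0.1 rad, slower than 30 mm/s and 0.2 rad/s, not touching the vise; yellow stands on blue's floor and red on yellow's (within 8 mm of concentric, 15 to 26 mm above the outer underside) (all of step 3); the arm keeps its last pose, push and grip.
It fails at once if a cup is tipped more than 0.5 rad (angle between any of large_cup, medium_cup, small_cup's own z axis and vertical above 0.5 rad).
It fails at once if the yellow or red cup is dropped (falls free faster than 0.6 m/s, about 2 cm) ((linear speed of medium_cup above 0.6 m/s and contact force between the fingers and medium_cup below 0.01 N) or (linear speed of small_cup above 0.6 m/s and contact force between the fingers and small_cup below 0.01 N)).
It fails at once if another thing on the table is shifted by more than 25 mm (distance of any of record, comb, adapter, squeegee, brush, bottle from where it was at the start of the episode above 0.025 m).
It also fails if it takes over 69 s, if anything falls off the work surface, if the arm or the gripper's body presses on something with over 40 N, if the wrist force passes 120 N, or if a joint passes its speed limit or range.

### The arm

A 7-joint arm with a two-finger parallel gripper is mounted at the origin on the work surface. World frame = base frame: x ahead of the robot, y to its left, z up, the work surface at z = 0. Lengths are in m, angles in rad, forces in N, time in s.
With the tool pointing down it reaches from about 0.425 to 0.8 m from the base axis. Payload 8.3 kg.
Tool frame: the origin (TCP) lies at the very end of the fingers, on their centre line; the grasp point (between the pads) lies 19 mm behind it; z points along the fingers, y is the line along which they close (so a half turn about z gives the same grasp; the last joint's range is limited). The gripper opens to 85 mm and grips with 20 to 120 N. Pads are 22 mm wide; open, the fingers measure 114 mm over their backs; the gripper's body (76 mm by 85 mm) begins 54 mm behind the grasp point. The pads swing forward as they close: fully open they stand 13 mm farther back than shut.
Start: joints at [1.163, 0.383, 0.016, 1.37, -0.006, 1.388, -0.046], TCP at [0.211, -0.588, 0.231] pointing down, gripper open.
Joint ranges: [-2.95, 2.95], [-0.25, 2.06], [-1.52, 1.56], [0.18, 2.33], [-1.44, 4.58], [0.02, 2.06], [-3.01, 3.01]. Speed limits (rad/s): [2.39, 2.39, 3.01, 3.01, 3.14, 3.14, 3.14].

### API

Orientations are given as a rotation vector (axis times angle).
In Python, from station import r, imaging gives the robot as it stands. The module is installed in compiled form; this text tells all that it offers.
- The arm moves only by the tool carry_out, never from a script. Its argument "rows" is a list of rows, each an object with "linear": the shift along the tool's x, y, z in mm, a list of three; "twist": the turn, a rotation vector about the tool's x, y, z in rad, a list of three; "grip": the finger opening in mm, from 0 to 85.4. In form: [{"linear": [tx, ty, tz], "twist": [rx, ry, rz], "grip": grip}, ...]. A call has exactly 10 rows; each row is the pose to reach, as a shift and turn from the pose commanded when the call began, along the tool's axes at that moment; what a row does not reach only later rows make up. A row lasts 1/8 s, in which the tool goes at most 62.5 mm and 10.7 degrees, less where a joint would pass 70% of its speed; a pose out of reach is approached as far as the arm can. A call with a gripper value outside its range is refused whole. The fingers move at their own pace and stop on an object; "grip_force" is the grip in N (left out, the last holds). Time passes only in rows, so rows that repeat a pose let the fingers close, or fill a call up. It gives the time, the measured TCP pose, the force, the opening and the grip force at its end, in the units of the state.
- r.get_state(): the state, without advancing time (a new reading comes with each control period).
- imaging.capture(name): name is "side" or "top"; returns the picture (400x640x3 uint8, red, green, blue); there is no depth.
- imaging.calibration(name): a dict with "fx", "fy", "cx", "cy" (pixels), "world_to_cam" (4x4, takes a point from world to camera coordinates). Camera axes: x right, y up, looking along -z (the intrinsics and any distortion apply to the point x, -y, -z); pixel columns grow to the right and rows downward; lengths in m; the calibration is good to about 2 mm. A picture is of the moment at which its call begins. calibration takes no time and is no camera call.
- r.close_job(): hands the job in; it is judged then, once.
The state is a dict: "time_s": time; "joint_positions": joint angles; "qvel": joint speeds; "joint_efforts": joint torques, N m; "eef_pos": TCP position; "eef_rot": TCP orientation; "wrist_force": force on the tool from outside, world axes, zero at the start; "moment": the same for the moment, N m; "width": opening from 0.0 (shut) to 1.0 (fully open); "gripper_force": force on a finger pad.
Only numpy, scipy, OpenCV 4.12 (cv2) and the standard library are available. Lean on these libraries where they do the work, as an engineer would, in place of code of your own. Each camera call takes 0.05 s, during which the arm holds its last target. There are 200 camera calls.

## Working session

There is one attempt and no reset: what is moved stays moved. The work goes in short steps, Python scripts to look and compute and a tool call to move; the robot and the scene stay as the last step left them, time stands still between calls to the robot, and variables do not carry over. Pictures are saved under pics/ and viewed, at most 10 in all, crops included, and the job is handed in when it is done.

Besides the shell and the picture viewer there is one more tool, called as name(argument=value, ...) on one line, values as JSON. carry_out: Moves the arm, as the interface text tells. Its arguments: {"type":"object","properties":{"rows":{"type":"array"},"grip_force":{"type":"number"}},"required":["rows"]}

```bash
mkdir -p pics
python3 - <<'E'
from station import r, imaging
import cv2, numpy as np
s=r.get_state(); print({k:np.round(v,4).tolist() if not isinstance(v,str) else v for k,v in s.items()})
for n in("top","side"):
    im=imaging.capture(n); cv2.imwrite(f"pics/{n}0.png",im[:,:,::-1]); c=imaging.calibration(n); print(n,{k:np.round(v,4).tolist() for k,v in c.items()})
E
```

```text
{'time_s': 0.0, 'joint_positions': [1.1631, 0.3842, 0.0164, 1.3712, -0.0063, 1.3882, -0.0465], 'qvel': [0.0, -0.0011, -0.0011, 0.0016, -0.0008, 0.0004, -0.0006], 'joint_efforts': [-0.0009, -62.7609, 0.8438, -37.1825, 0.0166, 0.0147, 0.0], 'eef_pos': [0.2111, -0.5877, 0.2303], 'eef_rot': [-3.0931, -0.5386, 0.0006], 'wrist_force': [0.1438, 0.2012, 0.7202], 'moment': [0.0035, -0.0538, -0.0106], 'gripper_force': 0.0, 'width': 0.9971}
top {'fx': 418.8113, 'fy': 418.8113, 'cx': 316.611, 'cy': 202.3036, 'world_to_cam': [[0.0209, -0.9998, 0.0057, -0.0107], [0.9958, 0.0213, 0.0889, -0.5674], [-0.089, 0.0039, 0.996, -1.2729], [0.0, 0.0, 0.0, 1.0]]}
side {'fx': 409.2423, 'fy': 409.2423, 'cx': 316.1714, 'cy': 199.3363, 'world_to_cam': [[-0.9875, -0.1563, -0.02, 0.5769], [0.0951, -0.6923, 0.7154, -0.1144], [-0.1256, 0.7045, 0.6985, -1.112], [0.0, 0.0, 0.0, 1.0]]}
```

View pics/top0.png

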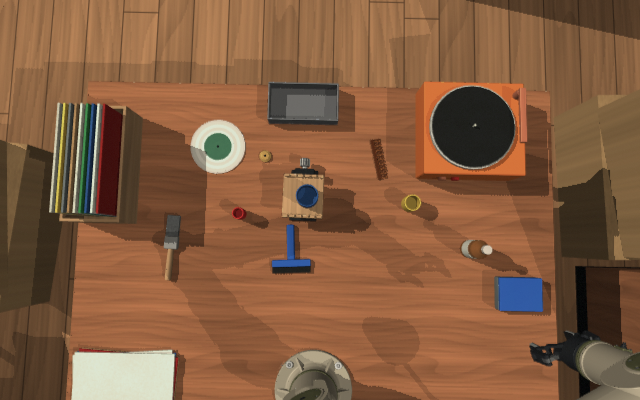

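View pics/side0.png

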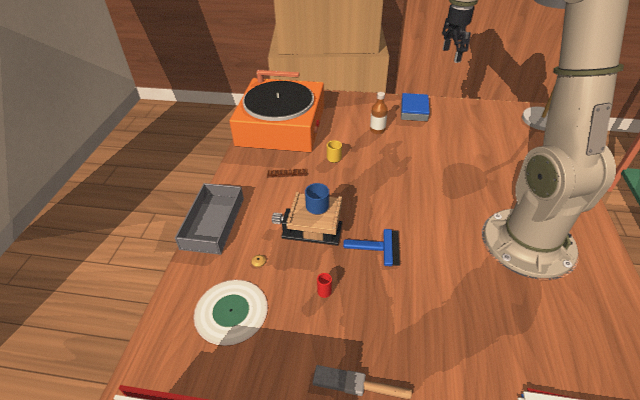

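The top view shows the blue cup at about (307,195), the yellow cup at (411,203) and the red cup at (239,213). The bottle is at (478,249), and the gripper is at lower right, clear of them. The side view shows blue at (317,198), yellow at (334,151) and red at (325,285).

```bash
cat > h.py <<'E'
from station import r, imaging
import cv2, numpy as np
from scipy.optimize import least_squares
from scipy.spatial.transform import Rotation as R
HSV={'red':((170,120,50),(186,255,255)),'yellow':((22,110,60),(36,255,255)),'blue':((100,120,30),(118,255,255))}
RAD={'red':.018,'yellow':.025,'blue':.032}
def proj(n,P):
    c=imaging.calibration(n); q=P@c['world_to_cam'][:3,:3].T+c['world_to_cam'][:3,3]
    return np.c_[c['cx']+c['fx']*q[:,0]/-q[:,2], c['cy']-c['fy']*q[:,1]/-q[:,2]]
def cyl(x,y,z0,z1,rad):
    t=np.linspace(0,2*np.pi,48,endpoint=False); k=np.c_[x+rad*np.cos(t),y+rad*np.sin(t)]
    return np.vstack([np.c_[k,0*t+z] for z in (z0,z1)])
def model(n,x,y,z0,z1,rad):
    h=cv2.convexHull(proj(n,cyl(x,y,z0,z1,rad)).astype(np.float32)); m=cv2.moments(h)
    return np.array([m['m10']/m['m00'],m['m01']/m['m00'],m['m00']])
def seen(im,col,near,win=40):
    h=cv2.cvtColor(im,cv2.COLOR_RGB2HSV).astype(int); h[...,0]=np.where((h[...,0]<8)&(col=='red'),h[...,0]+180,h[...,0])
    m=cv2.inRange(h.astype(np.uint8),*map(np.array,HSV[col]))
    k=np.zeros_like(m); u,v=map(int,near); k[max(v-win,0):v+win,max(u-win,0):u+win]=1; m=m*k
    n,l,st,_=cv2.connectedComponentsWithStats(m)
    i=1+min(range(n-1),key=lambda j:0 if st[j+1,4]<30 else -st[j+1,4])
    ys,xs=np.nonzero(l==i); f=np.zeros_like(m); cv2.fillConvexPoly(f,cv2.convexHull(np.c_[xs,ys].astype(np.int32)),1)
    ys,xs=np.nonzero(f); return np.array([xs.mean()+PX,ys.mean()+PX,len(xs)])
PX=0.5
def locate(col,ims,nears,z0,z1,win=40):
    ob={n:seen(ims[n],col,nears[n],win) for n in nears}
    f=lambda p:np.concatenate([(model(n,p[0],p[1],z0,z1,RAD[col])-ob[n])[:2] for n in ob])
    s=least_squares(f,[.53,0.]); print(col,'xy',s.x.round(4),'res',s.fun.round(2),'area obs/model',[(int(ob[n][2]),int(model(n,*s.x,z0,z1,RAD[col])[2])) for n in ob]); return s.x
def go(x,y,z,yaw=0.,tilt=True):
    s=r.get_state(); A=R.from_rotvec(s['eef_rot']); B=R.from_euler('z',yaw)*R.from_rotvec([np.pi,0,0])
    d=A.inv().apply(np.array([x,y,z])-s['eef_pos'])*1000
    print('linear',d.round(1),'twist',(A.inv()*B).as_rotvec().round(4))
E
python3 - <<'E'
from h import *
ims={n:imaging.capture(n) for n in('top','side')}
Y=locate('yellow',ims,{'top':(411,203),'side':(334,151)},0,.06,20)
Rr=locate('red',ims,{'top':(239,213),'side':(325,285)},0,.06,20)
B=locate('blue',ims,{'top':(307,195),'side':(317,198)},.085,.145,22)
go(Y[0],Y[1],.20)
E
```

```text
yellow xy [ 0.5773 -0.3063] res [ 3.95 -1.73  1.22  6.12] area obs/model [(215, 285), (2, 317)]
red xy [0.526  0.2383] res [-0.17  0.42 -0.22 -0.15] area obs/model [(152, 150), (342, 357)]
blue xy [0.5753 0.0289] res [-0.17  0.49 -0.32 -0.39] area obs/model [(378, 432), (610, 712)]
linear [ 439.7 -141.2   30.8] twist [-1.200e-03  2.000e-04  3.449e-01]
```

Run:
```python
from h import *
import h
ims={n:imaging.capture(n) for n in('top','side')}
for n,(u,v) in {'top':(411,203),'side':(334,151)}.items():
    k=cv2.cvtColor(ims[n],cv2.COLOR_RGB2HSV); print(k[v-8:v+10:4,u-8:u+9:4].tolist(), k[v,u+25].tolist())
for lo in (17,19,21):
    h.HSV['yellow']=((lo,150,40),(36,255,255))
    Y=locate('yellow',ims,{'top':(411,203),'side':(334,151)},0,.06,16)
h.HSV['blue']=((95,90,20),(125,255,255))
B=locate('blue',ims,{'top':(307,195),'side':(317,198)},.085,.145,22)
```

```text
[[[11, 149, 139], [16, 152, 149], [22, 165, 175], [21, 160, 190], [11, 150, 161]], [[21, 167, 165], [22, 166, 126], [22, 163, 122], [22, 175, 83], [24, 158, 205]], [[21, 168, 158], [21, 165, 122], [22, 165, 122], [21, 162, 123], [21, 167, 156]], [[21, 171, 130], [22, 165, 168], [21, 166, 123], [21, 168, 112], [19, 162, 154]], [[11, 149, 169], [19, 165, 93], [17, 161, 98], [12, 153, 108], [12, 151, 108]]] [11, 149, 161]
[[[13, 159, 184], [20, 186, 167], [21, 180, 225], [21, 185, 225], [10, 146, 126]], [[14, 164, 174], [20, 184, 150], [20, 183, 223], [21, 181, 228], [12, 164, 120]], [[14, 163, 178], [21, 181, 228], [21, 181, 226], [20, 183, 183], [10, 148, 124]], [[14, 165, 184], [21, 178, 228], [21, 183, 223], [20, 186, 177], [10, 149, 125]], [[9, 154, 157], [21, 180, 229], [20, 184, 220], [20, 189, 173], [10, 150, 162]]] [10, 156, 183]
yellow xy [ 0.5691 -0.29  ] res [-0.24  0.4  -0.38 -0.6 ] area obs/model [(289, 281), (310, 322)]
yellow xy [ 0.569  -0.2895] res [-0.31  0.23 -0.27 -0.62] area obs/model [(271, 281), (293, 322)]
yellow xy [ 0.5701 -0.2902] res [-0.28  0.14 -0.11 -0.45] area obs/model [(248, 281), (243, 322)]
blue xy [0.5752 0.0292] res [-0.12  0.32 -0.16 -0.09] area obs/model [(398, 432), (635, 712)]
```

carry_out(rows=[{"linear": [40, -15, 0], "twist": [0, 0, 0.04], "grip": 85}, {"linear": [95, -35, 0], "twist": [0, 0, 0.08], "grip": 85}, {"linear": [150, -55, 0], "twist": [0, 0, 0.12], "grip": 85}, {"linear": [205, -75, 0], "twist": [0, 0, 0.17], "grip": 85}, {"linear": [260, -95, 0], "twist": [0, 0, 0.22], "grip": 85}, {"linear": [315, -115, 0], "twist": [0, 0, 0.27], "grip": 85}, {"linear": [365, -133, 10], "twist": [0, 0, 0.31], "grip": 85}, {"linear": [410, -149, 20], "twist": [0, 0, 0.345], "grip": 85}, {"linear": [437.5, -159.5, 30], "twist": [0, 0, 0.345], "grip": 85}, {"linear": [437.5, -159.5, 30], "twist": [0, 0, 0.345], "grip": 85}])

```text
time_s: 1.55
eef_pos: [0.5707, -0.2865, 0.1998]
eef_rot: [-3.139, -0.008, 0.002]
wrist_force: [-0.4, -0.5, -0.9]
width: 0.994
gripper_force: 0.0
```

```bash
sed -i "s/((22,110,60),(36/((18,150,40),(36/; s/((100,120,30),(118/((95,90,20),(125/" h.py
python3 - <<'E'
from h import *
print(r.get_state()['eef_pos'].__repr__(), r.get_state()['joint_positions'])
go(.569,-.290,.044)
E
```

```text
array([ 0.57069548, -0.28651916,  0.19978224]) [ 0.52388356  0.43617553 -0.15216765  1.36863684  0.06375132  1.34387698
 -1.19426227]
linear [ -1.5   3.9 155.8] twist [-0.0027  0.0013  0.0053]
```

carry_out(rows=[{"linear": [0, 1, 15], "twist": [0, 0, 0], "grip": 85}, {"linear": [-1, 2, 40], "twist": [0, 0, 0], "grip": 85}, {"linear": [-1, 3, 70], "twist": [0, 0, 0], "grip": 85}, {"linear": [-1, 3, 100], "twist": [0, 0, 0], "grip": 85}, {"linear": [-1, 3, 125], "twist": [0, 0, 0], "grip": 85}, {"linear": [-1, 3, 140], "twist": [0, 0, 0], "grip": 85}, {"linear": [-1, 3, 150], "twist": [0, 0, 0], "grip": 85}, {"linear": [-1, 3, 156], "twist": [0, 0, 0], "grip": 85}, {"linear": [-1, 3, 156], "twist": [0, 0, 0], "grip": 85}, {"linear": [-1, 3, 156], "twist": [0, 0, 0], "grip": 85}])

```text
time_s: 2.8
eef_pos: [0.5686, -0.2934, 0.0461]
eef_rot: [3.141, -0.0, 0.002]
wrist_force: [-1.2, -0.2, 0.5]
width: 0.998
gripper_force: 0.0
```

Run:
```python
from h import *
go(.569,-.290,.044)
a=imaging.capture('top');b=imaging.capture('side')
o=np.hstack([cv2.resize(a[140:265,350:475],(400,400)),cv2.resize(b[90:215,270:395],(400,400))]); cv2.imwrite('pics/y1.png',o[:,:,::-1])
```

```text
linear [ 0.4 -3.4  2.1] twist [ 0.0005 -0.0012 -0.    ]
```

View pics/y1.png

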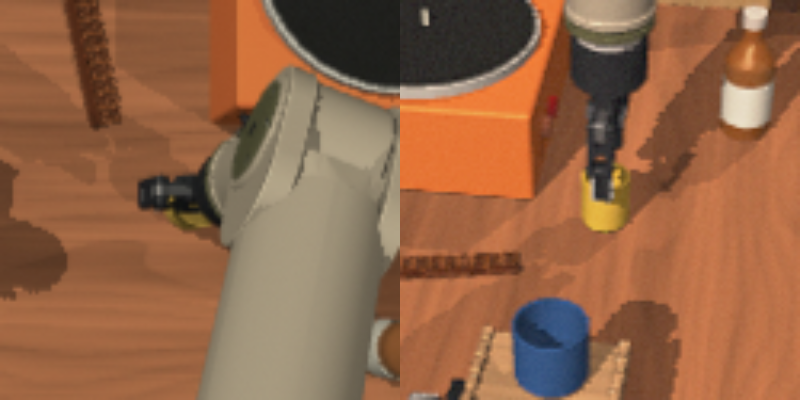

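Side crop: the near finger is at (602,185), in front of the yellow cup at (606,200), so it is well aligned. The arm hides the cup in the top crop. I'll centre in y and close.

carry_out(rows=[{"linear": [0, -3, 2], "twist": [0, 0, 0], "grip": 75}, {"linear": [0, -3, 2], "twist": [0, 0, 0], "grip": 68}, {"linear": [0, -3, 2], "twist": [0, 0, 0], "grip": 62}, {"linear": [0, -3, 2], "twist": [0, 0, 0], "grip": 56}, {"linear": [0, -3, 2], "twist": [0, 0, 0], "grip": 52}, {"linear": [0, -3, 2], "twist": [0, 0, 0], "grip": 48}, {"linear": [0, -3, 2], "twist": [0, 0, 0], "grip": 44}, {"linear": [0, -3, 2], "twist": [0, 0, 0], "grip": 40}, {"linear": [0, -3, 2], "twist": [0, 0, 0], "grip": 40}, {"linear": [0, -3, 2], "twist": [0, 0, 0], "grip": 40}], grip_force=40)

```text
time_s: 4.15
eef_pos: [0.5683, -0.2902, 0.0436]
eef_rot: [3.142, -0.0, 0.001]
wrist_force: [-0.3, 0.5, 4.9]
width: 0.559
gripper_force: 41.3
```

carry_out(rows=[{"linear": [0, 0, -8], "twist": [0, 0, 0], "grip": 40}, {"linear": [0, 0, -25], "twist": [0, 0, 0], "grip": 40}, {"linear": [0, 0, -55], "twist": [0, 0, 0], "grip": 40}, {"linear": [0, -5, -90], "twist": [0, 0, 0], "grip": 40}, {"linear": [0, -20, -125], "twist": [0, 0, 0], "grip": 40}, {"linear": [0, -45, -160], "twist": [0, 0, 0], "grip": 40}, {"linear": [1, -75, -190], "twist": [0, 0, 0], "grip": 40}, {"linear": [1, -110, -207], "twist": [0, 0, 0], "grip": 40}, {"linear": [2, -145, -212], "twist": [0, 0, 0], "grip": 40}, {"linear": [2, -170, -212], "twist": [0, 0, 0], "grip": 40}])

```text
time_s: 5.4
eef_pos: [0.5705, -0.1182, 0.2574]
eef_rot: [3.141, 0.002, 0.004]
wrist_force: [0.6, -0.3, -0.9]
width: 0.555
gripper_force: 41.5
```

Run:
```python
from h import *
go(.575,.029,.256)
b=imaging.capture('side')
u,v=proj('side',np.array([[.57,-.12,.24]]))[0]; print(u,v)
u,v=int(u),int(v); o=cv2.resize(b[v-70:v+70,u-90:u+90],(720,560)); cv2.imwrite('pics/y2.png',o[:,:,::-1])
```

```text
linear [   4.7 -147.2    1.4] twist [ 0.0001 -0.0026  0.0015]
326.55940141153695 127.00263247615915
```

View pics/y2.png

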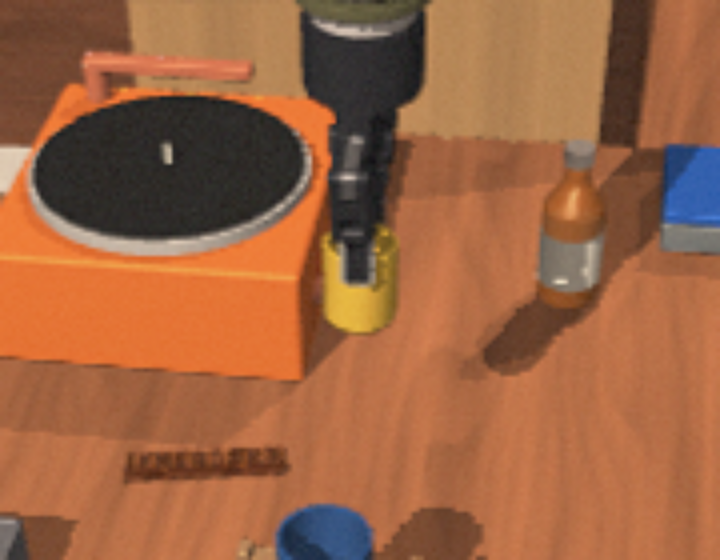

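The yellow cup hangs upright in the gripper at (361,285), with the near finger at (357,265). Next I'll move it over the blue cup and measure the two relative to each other.

carry_out(rows=[{"linear": [1, -15, 0], "twist": [0, 0, 0], "grip": 40}, {"linear": [2, -35, 0], "twist": [0, 0, 0], "grip": 40}, {"linear": [3, -60, 0], "twist": [0, 0, 0], "grip": 40}, {"linear": [4, -85, 0], "twist": [0, 0, 0], "grip": 40}, {"linear": [4, -108, 0], "twist": [0, 0, 0], "grip": 40}, {"linear": [4, -128, 0], "twist": [0, 0, 0], "grip": 40}, {"linear": [4, -141, 0], "twist": [0, 0, 0], "grip": 40}, {"linear": [4, -147, 0], "twist": [0, 0, 0], "grip": 40}, {"linear": [4, -147, 0], "twist": [0, 0, 0], "grip": 40}, {"linear": [4, -147, 0], "twist": [0, 0, 0], "grip": 40}])

```text
time_s: 6.7
eef_pos: [0.5743, 0.0257, 0.2553]
eef_rot: [3.141, -0.003, 0.0]
wrist_force: [0.0, -0.2, -0.9]
width: 0.558
gripper_force: 41.5
```

```bash
cat >> h.py <<'E'
def band(im,col,x,y,z0,z1,n='side'):
    "mid column and lowest row of a held cup, seen minus model"
    rad=RAD[col]; h=cv2.cvtColor(im,cv2.COLOR_RGB2HSV).astype(int); h[...,0]=np.where((h[...,0]<8)&(col=='red'),h[...,0]+180,h[...,0])
    m=cv2.inRange(h.astype(np.uint8),*map(np.array,HSV[col]))
    P=proj(n,cyl(x,y,z0,z1,rad)); u0,v0=(P.min(0)-8).astype(int); u1,v1=(P.max(0)+8).astype(int)
    k=np.zeros_like(m); k[v0:v1,u0:u1]=m[v0:v1,u0:u1]; ys,xs=np.nonzero(k)
    print(col,'u range seen',xs.min(),xs.max()+1,'model',P[:,0].min().round(1),P[:,0].max().round(1),'v seen',ys.min(),ys.max()+1,'model',P[:,1].min().round(1),P[:,1].max().round(1))
    return k
E
python3 - <<'E'
from h import *
s=r.get_state(); print(s['eef_pos'],s['eef_rot'])
ims={'side':imaging.capture('side'),'top':imaging.capture('top')}
x,y,z=s['eef_pos']
band(ims['side'],'yellow',x,y,z-.044,z+.016)
band(ims['side'],'blue',.575,.029,.085,.145)
locate('yellow',{'side':ims['side']},{'side':proj('side',np.array([[x,y,z-.02]]))[0]},z-.044,z+.016,22)
locate('blue',{'side':ims['side']},{'side':proj('side',np.array([[.575,.029,.115]]))[0]},.085,.145,22)
o=np.hstack([cv2.resize(ims['top'][130:255,240:365],(400,400)),cv2.resize(ims['side'][90:240,250:400],(400,400))]); cv2.imwrite('pics/y3.png',o[:,:,::-1])
E
```

```text
[0.5742661  0.02572456 0.25531336] [ 3.14118460e+00 -2.58468800e-03  5.06721428e-05]
yellow u range seen 306 326 model 305.8 326.8 v seen 146 176 model 144.2 176.4
blue u range seen 305 329 model 304.5 329.1 v seen 183 214 model 181.9 215.0
yellow xy [0.5741 0.0296] res [-0. -0.] area obs/model [(518, 605)]
blue xy [0.5747 0.0295] res [0. 0.] area obs/model [(635, 712)]
```

View pics/y3.png

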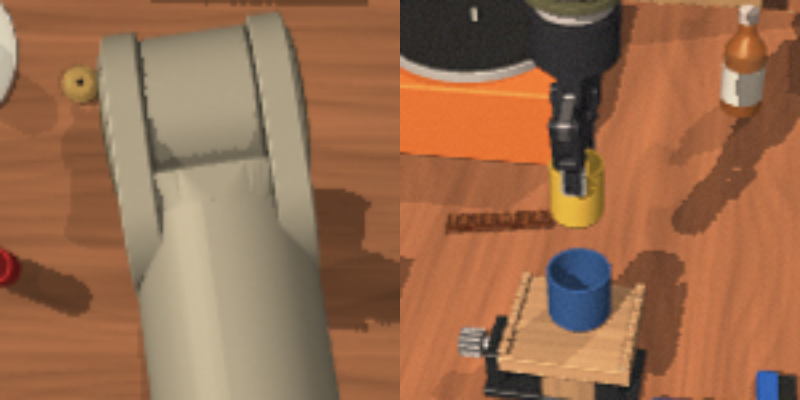

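Side crop: the yellow cup at (577,195) hangs straight above the blue cup at (579,290), and the columns agree within 1 px. I'll trim about 3 mm in y and start lowering.

carry_out(rows=[{"linear": [0.5, -2, 3], "twist": [0, 0, 0], "grip": 40}, {"linear": [0.5, -3, 12], "twist": [0, 0, 0], "grip": 40}, {"linear": [0.5, -3, 24], "twist": [0, 0, 0], "grip": 40}, {"linear": [0.5, -3, 36], "twist": [0, 0, 0], "grip": 40}, {"linear": [0.5, -3, 48], "twist": [0, 0, 0], "grip": 40}, {"linear": [0.5, -3, 58], "twist": [0, 0, 0], "grip": 40}, {"linear": [0.5, -3, 66], "twist": [0, 0, 0], "grip": 40}, {"linear": [0.5, -3, 72], "twist": [0, 0, 0], "grip": 40}, {"linear": [0.5, -3, 75], "twist": [0, 0, 0], "grip": 40}, {"linear": [0.5, -3, 75], "twist": [0, 0, 0], "grip": 40}])

```text
time_s: 8.05
eef_pos: [0.5747, 0.0299, 0.1804]
eef_rot: [-3.141, 0.0, -0.0]
wrist_force: [0.2, -1.1, -0.8]
width: 0.558
gripper_force: 41.5
```

Run:
```python
from h import *
s=r.get_state(); print(s['eef_pos'],s['eef_rot'])
im=imaging.capture('side')
x,y,z=s['eef_pos']
band(im,'yellow',x,y,z-.044,z+.016)
band(im,'blue',.575,.029,.085,.145)
go(.575,.0295,.149)
```

```text
[0.57470599 0.02985138 0.18037086] [-3.14147309e+00  2.30780212e-04 -2.13006387e-04]
yellow u range seen 306 326 model 306.5 326.5 v seen 171 198 model 169.0 199.5
blue u range seen 305 329 model 304.5 329.1 v seen 189 214 model 181.9 215.0
linear [ 0.2  0.3 31.5] twist [-0.0001 -0.0003 -0.0002]
```

No contact force yet. I'll keep lowering it slowly.

carry_out(rows=[{"linear": [0, 0, 4], "twist": [0, 0, 0], "grip": 40}, {"linear": [0, 0, 9], "twist": [0, 0, 0], "grip": 40}, {"linear": [0, 0, 14], "twist": [0, 0, 0], "grip": 40}, {"linear": [0, 0, 19], "twist": [0, 0, 0], "grip": 40}, {"linear": [0, 0, 23], "twist": [0, 0, 0], "grip": 40}, {"linear": [0, 0, 26], "twist": [0, 0, 0], "grip": 40}, {"linear": [0, 0, 28], "twist": [0, 0, 0], "grip": 40}, {"linear": [0, 0, 29], "twist": [0, 0, 0], "grip": 40}, {"linear": [0, 0, 30], "twist": [0, 0, 0], "grip": 40}, {"linear": [0, 0, 30], "twist": [0, 0, 0], "grip": 40}])

```text
time_s: 9.35
eef_pos: [0.5747, 0.0298, 0.1503]
eef_rot: [-3.142, 0.0, -0.0]
wrist_force: [0.0, -0.2, -0.5]
width: 0.557
gripper_force: 41.5
```

carry_out(rows=[{"linear": [0, 0, 0.5], "twist": [0, 0, 0], "grip": 40}, {"linear": [0, 0, 1], "twist": [0, 0, 0], "grip": 40}, {"linear": [0, 0, 1], "twist": [0, 0, 0], "grip": 40}, {"linear": [0, 0, 1.5], "twist": [0, 0, 0], "grip": 40}, {"linear": [0, 0, 1.5], "twist": [0, 0, 0], "grip": 40}, {"linear": [0, 0, 2], "twist": [0, 0, 0], "grip": 40}, {"linear": [0, 0, 2], "twist": [0, 0, 0], "grip": 40}, {"linear": [0, 0, 2], "twist": [0, 0, 0], "grip": 40}, {"linear": [0, 0, 2], "twist": [0, 0, 0], "grip": 40}, {"linear": [0, 0, 2], "twist": [0, 0, 0], "grip": 40}])

```text
time_s: 10.6
eef_pos: [0.5748, 0.0299, 0.1486]
eef_rot: [-3.141, 0.0, -0.001]
wrist_force: [-0.3, -1.0, 3.6]
width: 0.561
gripper_force: 41.9
```

Contact at about 4 N: the cup stands on the blue floor. Open and retreat.

carry_out(rows=[{"linear": [0, 0, 0], "twist": [0, 0, 0], "grip": 50}, {"linear": [0, 0, 0], "twist": [0, 0, 0], "grip": 54}, {"linear": [0, 0, 0], "twist": [0, 0, 0], "grip": 62}, {"linear": [0, 0, 0], "twist": [0, 0, 0], "grip": 72}, {"linear": [0, 0, 0], "twist": [0, 0, 0], "grip": 80}, {"linear": [0, 0, -5], "twist": [0, 0, 0], "grip": 80}, {"linear": [0, 0, -20], "twist": [0, 0, 0], "grip": 80}, {"linear": [0, 0, -45], "twist": [0, 0, 0], "grip": 80}, {"linear": [0, 0, -75], "twist": [0, 0, 0], "grip": 80}, {"linear": [0, 0, -90], "twist": [0, 0, 0], "grip": 80}])

```text
time_s: 11.85
eef_pos: [0.5755, 0.03, 0.2412]
eef_rot: [-3.141, 0.0, -0.006]
wrist_force: [0.0, 0.1, -1.1]
width: 0.938
gripper_force: 0.0
```

Run:
```python
from h import *
im=imaging.capture('side')
band(im,'yellow',.575,.0295,.105,.165)
band(im,'blue',.575,.029,.085,.145)
go(.526,.238,.2)
cv2.imwrite('pics/y4.png',cv2.resize(im[120:240,240:400],(640,480))[:,:,::-1])
```

```text
yellow u range seen 307 326 model 306.9 326.4 v seen 180 199 model 178.1 207.9
blue u range seen 305 329 model 304.5 329.1 v seen 189 214 model 181.9 215.0
linear [ -50.2 -207.9   42.2] twist [-0.0003 -0.0052 -0.0001]
```

View pics/y4.png

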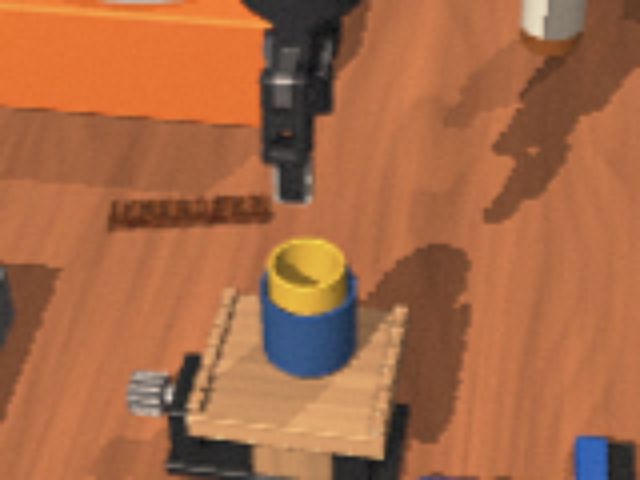

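The yellow cup stands in the blue one at about (308,275), upright and about 20 mm proud of the rim. On to the red cup.

carry_out(rows=[{"linear": [-4, -15, 0], "twist": [0, 0, 0], "grip": 80}, {"linear": [-10, -45, 0], "twist": [0, 0, 0], "grip": 80}, {"linear": [-18, -80, 0], "twist": [0, 0, 0], "grip": 80}, {"linear": [-28, -120, 5], "twist": [0, 0, 0], "grip": 80}, {"linear": [-38, -155, 20], "twist": [0, 0, 0], "grip": 80}, {"linear": [-45, -185, 40], "twist": [0, 0, 0], "grip": 80}, {"linear": [-49, -203, 65], "twist": [0, 0, 0], "grip": 80}, {"linear": [-50, -208, 85], "twist": [0, 0, 0], "grip": 80}, {"linear": [-50, -208, 95], "twist": [0, 0, 0], "grip": 80}, {"linear": [-50, -208, 95], "twist": [0, 0, 0], "grip": 80}])

```text
time_s: 13.15
eef_pos: [0.5239, 0.2375, 0.1422]
eef_rot: [3.141, -0.0, -0.003]
wrist_force: [-0.3, 1.1, 0.3]
width: 0.94
gripper_force: 0.0
```

Run:
```python
from h import *
go(.526,.238,.044)
b=imaging.capture('side')
u,v=map(int,proj('side',np.array([[.526,.238,.08]]))[0]); cv2.imwrite('pics/r1.png',cv2.resize(b[v-60:v+60,u-80:u+80],(640,480))[:,:,::-1])
```

```text
linear [ 2.4 -0.6 98.2] twist [ 0.0009  0.0022 -0.0001]
```

View pics/r1.png

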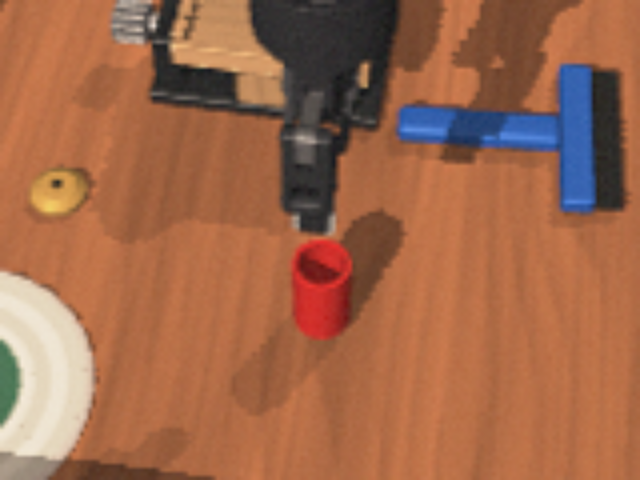

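The gripper is above the red cup, which sits at (322,290), with the near fingertip at (311,220). The way down is clear. The x target from the measurement stands, so I'll descend.

carry_out(rows=[{"linear": [1, 0, 12], "twist": [0, 0, 0], "grip": 80}, {"linear": [2, -0.5, 35], "twist": [0, 0, 0], "grip": 80}, {"linear": [2, -0.5, 60], "twist": [0, 0, 0], "grip": 80}, {"linear": [2, -0.5, 80], "twist": [0, 0, 0], "grip": 80}, {"linear": [2, -0.5, 92], "twist": [0, 0, 0], "grip": 80}, {"linear": [2, -0.5, 98], "twist": [0, 0, 0], "grip": 75}, {"linear": [2, -0.5, 98], "twist": [0, 0, 0], "grip": 68}, {"linear": [2, -0.5, 98], "twist": [0, 0, 0], "grip": 60}, {"linear": [2, -0.5, 98], "twist": [0, 0, 0], "grip": 54}, {"linear": [2, -0.5, 98], "twist": [0, 0, 0], "grip": 50}])

```text
time_s: 14.45
eef_pos: [0.5269, 0.2385, 0.0458]
eef_rot: [-3.141, 0.0, -0.001]
wrist_force: [-0.0, -0.6, -0.4]
width: 0.586
gripper_force: 0.0
```

carry_out(rows=[{"linear": [0, 0, 0], "twist": [0, 0, 0], "grip": 47}, {"linear": [0, 0, 0], "twist": [0, 0, 0], "grip": 44}, {"linear": [0, 0, 0], "twist": [0, 0, 0], "grip": 41}, {"linear": [0, 0, 0], "twist": [0, 0, 0], "grip": 38}, {"linear": [0, 0, 0], "twist": [0, 0, 0], "grip": 35}, {"linear": [0, 0, 0], "twist": [0, 0, 0], "grip": 31}, {"linear": [0, 0, 0], "twist": [0, 0, 0], "grip": 27}, {"linear": [0, 0, 0], "twist": [0, 0, 0], "grip": 25}, {"linear": [0, 0, 0], "twist": [0, 0, 0], "grip": 25}, {"linear": [0, 0, 0], "twist": [0, 0, 0], "grip": 25}])

```text
time_s: 15.7
eef_pos: [0.5269, 0.2384, 0.0456]
eef_rot: [-3.141, 0.0, -0.001]
wrist_force: [-1.2, -1.3, 5.9]
width: 0.408
gripper_force: 39.7
```

carry_out(rows=[{"linear": [0, 0, -8], "twist": [0, 0, 0], "grip": 25}, {"linear": [0, 0, -25], "twist": [0, 0, 0], "grip": 25}, {"linear": [0, 0, -55], "twist": [0, 0, 0], "grip": 25}, {"linear": [0, 0, -90], "twist": [0, 0, 0], "grip": 25}, {"linear": [0, 0, -130], "twist": [0, 0, 0], "grip": 25}, {"linear": [0, 5, -170], "twist": [0, 0, 0], "grip": 25}, {"linear": [5, 15, -200], "twist": [0, 0, 0], "grip": 25}, {"linear": [12, 40, -216], "twist": [0, 0, 0], "grip": 25}, {"linear": [20, 70, -222], "twist": [0, 0, 0], "grip": 25}, {"linear": [27, 100, -224], "twist": [0, 0, 0], "grip": 25}])

```text
time_s: 16.95
eef_pos: [0.5539, 0.1377, 0.2712]
eef_rot: [-3.141, -0.001, -0.003]
wrist_force: [0.0, 0.7, -0.7]
width: 0.406
gripper_force: 40.0
```

carry_out(rows=[{"linear": [5, 20, 0], "twist": [0, 0, 0], "grip": 25}, {"linear": [10, 42, 0], "twist": [0, 0, 0], "grip": 25}, {"linear": [14, 64, 0], "twist": [0, 0, 0], "grip": 25}, {"linear": [18, 84, 0], "twist": [0, 0, 0], "grip": 25}, {"linear": [20, 98, 0], "twist": [0, 0, 0], "grip": 25}, {"linear": [21, 106, 0], "twist": [0, 0, 0], "grip": 25}, {"linear": [21, 109, 0], "twist": [0, 0, 0], "grip": 25}, {"linear": [21, 109, 0], "twist": [0, 0, 0], "grip": 25}, {"linear": [21, 109, 0], "twist": [0, 0, 0], "grip": 25}, {"linear": [21, 109, 0], "twist": [0, 0, 0], "grip": 25}])

```text
time_s: 18.2
eef_pos: [0.5746, 0.0299, 0.2694]
eef_rot: [-3.141, -0.001, -0.0]
wrist_force: [-0.5, -0.5, -0.3]
width: 0.406
gripper_force: 40.0
```

Run:
```python
from h import *
s=r.get_state(); print(s['eef_pos'],s['eef_rot'])
im=imaging.capture('side')
x,y,z=s['eef_pos']
band(im,'red',x,y,z-.0456,z+.0144)
band(im,'yellow',.575,.0295,.105,.165)
band(im,'blue',.575,.029,.085,.145)
go(.575,.0295,.27)
cv2.imwrite('pics/r2.png',cv2.resize(im[90:230,230:416],(744,560))[:,:,::-1])
```

```text
[0.57460816 0.02988757 0.26937234] [-3.14138504e+00 -1.08216218e-03 -9.00363129e-05]
red u range seen 309 324 model 308.2 323.6 v seen 145 171 model 142.8 171.7
yellow u range seen 307 326 model 306.9 326.4 v seen 180 199 model 178.1 207.9
blue u range seen 305 329 model 304.5 329.1 v seen 189 214 model 181.9 215.0
linear [ 0.4  0.3 -0.7] twist [-0.0002 -0.      0.0005]
```

View pics/r2.png

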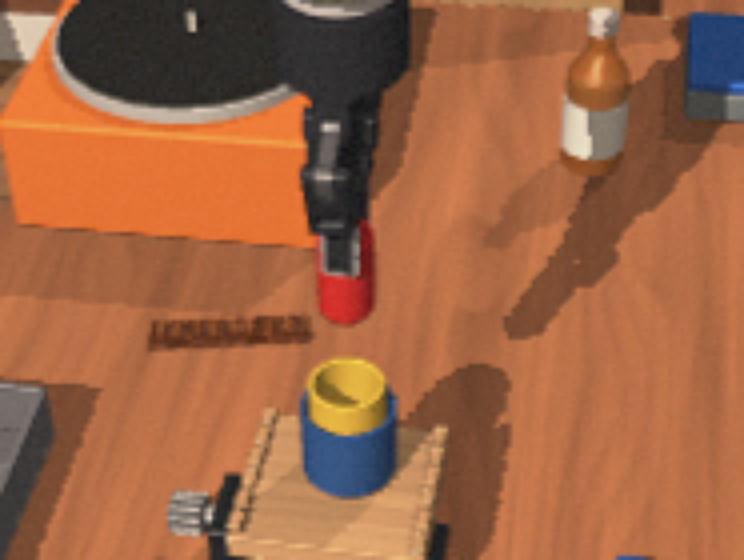

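The red cup at (346,280) hangs directly above the nest at (347,395). I'll trim x by +1.5 mm and lower.

carry_out(rows=[{"linear": [1.5, 0, 3], "twist": [0, 0, 0], "grip": 25}, {"linear": [1.5, 0, 12], "twist": [0, 0, 0], "grip": 25}, {"linear": [1.5, 0, 24], "twist": [0, 0, 0], "grip": 25}, {"linear": [1.5, 0, 36], "twist": [0, 0, 0], "grip": 25}, {"linear": [1.5, 0, 47], "twist": [0, 0, 0], "grip": 25}, {"linear": [1.5, 0, 55], "twist": [0, 0, 0], "grip": 25}, {"linear": [1.5, 0, 61], "twist": [0, 0, 0], "grip": 25}, {"linear": [1.5, 0, 66], "twist": [0, 0, 0], "grip": 25}, {"linear": [1.5, 0, 70], "twist": [0, 0, 0], "grip": 25}, {"linear": [1.5, 0, 70], "twist": [0, 0, 0], "grip": 25}])

```text
time_s: 19.5
eef_pos: [0.5761, 0.0293, 0.1991]
eef_rot: [-3.142, 0.0, 0.001]
wrist_force: [-0.3, 0.4, -0.0]
width: 0.41
gripper_force: 40.0
```

carry_out(rows=[{"linear": [0, 0, 3], "twist": [0, 0, 0], "grip": 25}, {"linear": [0, 0, 7], "twist": [0, 0, 0], "grip": 25}, {"linear": [0, 0, 11], "twist": [0, 0, 0], "grip": 25}, {"linear": [0, 0, 15], "twist": [0, 0, 0], "grip": 25}, {"linear": [0, 0, 19], "twist": [0, 0, 0], "grip": 25}, {"linear": [0, 0, 22], "twist": [0, 0, 0], "grip": 25}, {"linear": [0, 0, 24], "twist": [0, 0, 0], "grip": 25}, {"linear": [0, 0, 26], "twist": [0, 0, 0], "grip": 25}, {"linear": [0, 0, 27], "twist": [0, 0, 0], "grip": 25}, {"linear": [0, 0, 27], "twist": [0, 0, 0], "grip": 25}])

```text
time_s: 20.75
eef_pos: [0.5762, 0.0293, 0.1723]
eef_rot: [-3.142, 0.0, 0.0]
wrist_force: [-0.7, 0.4, -1.0]
width: 0.408
gripper_force: 40.0
```

carry_out(rows=[{"linear": [0, 0, 0.5], "twist": [0, 0, 0], "grip": 25}, {"linear": [0, 0, 1], "twist": [0, 0, 0], "grip": 25}, {"linear": [0, 0, 1], "twist": [0, 0, 0], "grip": 25}, {"linear": [0, 0, 1.5], "twist": [0, 0, 0], "grip": 25}, {"linear": [0, 0, 1.5], "twist": [0, 0, 0], "grip": 25}, {"linear": [0, 0, 2], "twist": [0, 0, 0], "grip": 25}, {"linear": [0, 0, 2], "twist": [0, 0, 0], "grip": 25}, {"linear": [0, 0, 2.3], "twist": [0, 0, 0], "grip": 25}, {"linear": [0, 0, 2.3], "twist": [0, 0, 0], "grip": 25}, {"linear": [0, 0, 2.3], "twist": [0, 0, 0], "grip": 25}])

```text
time_s: 22.0
eef_pos: [0.5765, 0.0294, 0.1707]
eef_rot: [-3.142, 0.0, -0.002]
wrist_force: [-1.4, -0.5, 4.3]
width: 0.408
gripper_force: 40.4
```

carry_out(rows=[{"linear": [0, 0, 0], "twist": [0, 0, 0], "grip": 36}, {"linear": [0, 0, 0], "twist": [0, 0, 0], "grip": 40}, {"linear": [0, 0, 0], "twist": [0, 0, 0], "grip": 48}, {"linear": [0, 0, 0], "twist": [0, 0, 0], "grip": 58}, {"linear": [0, 0, 0], "twist": [0, 0, 0], "grip": 68}, {"linear": [0, 0, 0], "twist": [0, 0, 0], "grip": 78}, {"linear": [0, 0, 0], "twist": [0, 0, 0], "grip": 85}, {"linear": [0, 0, 0], "twist": [0, 0, 0], "grip": 85}, {"linear": [0, 0, 0], "twist": [0, 0, 0], "grip": 85}, {"linear": [0, 0, 0], "twist": [0, 0, 0], "grip": 85}])

```text
time_s: 23.25
eef_pos: [0.5762, 0.0293, 0.1701]
eef_rot: [-3.142, 0.0, -0.0]
wrist_force: [0.1, 1.2, 0.0]
width: 0.993
gripper_force: 0.0
```

Run:
```python
from h import *
im=imaging.capture('side')
band(im,'red',.575,.0295,.125,.185)
band(im,'yellow',.575,.0295,.105,.165)
band(im,'blue',.575,.029,.085,.145)
go(.575,.0295,.123)
cv2.imwrite('pics/r3.png',cv2.resize(im[110:230,240:400],(640,480))[:,:,::-1])
```

```text
red u range seen 317 323 model 309.3 323.8 v seen 175 191 model 174.0 200.6
yellow u range seen 307 326 model 306.9 326.4 v seen 183 199 model 178.1 207.9
blue u range seen 305 329 model 304.5 329.1 v seen 189 214 model 181.9 215.0
linear [-1.2 -0.2 47. ] twist [-0.0001 -0.     -0.0002]
```

View pics/r3.png

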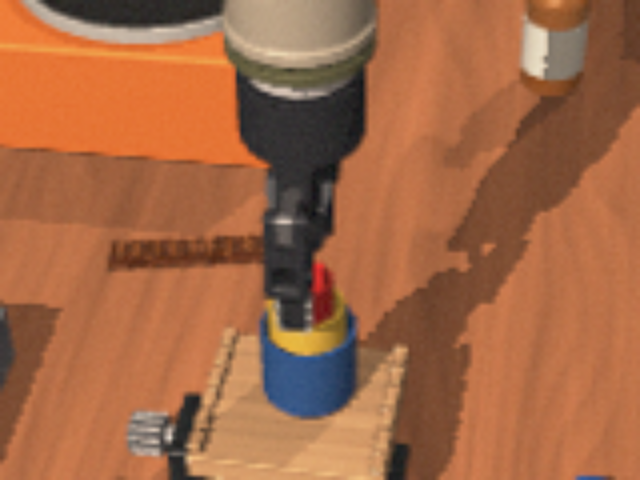

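The red cup stands in the nest, partly hidden behind the finger at (322,290), and its rim height matches the nested model. Next I'll lower the open fingers around the blue cup.

carry_out(rows=[{"linear": [-1, 0, 4], "twist": [0, 0, 0], "grip": 85}, {"linear": [-1, 0, 10], "twist": [0, 0, 0], "grip": 85}, {"linear": [-1, 0, 17], "twist": [0, 0, 0], "grip": 85}, {"linear": [-1, 0, 24], "twist": [0, 0, 0], "grip": 85}, {"linear": [-1, 0, 31], "twist": [0, 0, 0], "grip": 85}, {"linear": [-1, 0, 37], "twist": [0, 0, 0], "grip": 85}, {"linear": [-1, 0, 42], "twist": [0, 0, 0], "grip": 85}, {"linear": [-1, 0, 45], "twist": [0, 0, 0], "grip": 85}, {"linear": [-1, 0, 46], "twist": [0, 0, 0], "grip": 85}, {"linear": [-1, 0, 46], "twist": [0, 0, 0], "grip": 85}])

```text
time_s: 24.55
eef_pos: [0.5753, 0.0293, 0.1242]
eef_rot: [-3.142, 0.0, -0.0]
wrist_force: [-0.6, -0.3, 0.4]
width: 0.994
gripper_force: 0.0
```

carry_out(rows=[{"linear": [0, 0, 0], "twist": [0, 0, 0], "grip": 80}, {"linear": [0, 0, 0], "twist": [0, 0, 0], "grip": 76}, {"linear": [0, 0, 0], "twist": [0, 0, 0], "grip": 72}, {"linear": [0, 0, 0], "twist": [0, 0, 0], "grip": 69}, {"linear": [0, 0, 0], "twist": [0, 0, 0], "grip": 66}, {"linear": [0, 0, 0], "twist": [0, 0, 0], "grip": 63}, {"linear": [0, 0, 0], "twist": [0, 0, 0], "grip": 60}, {"linear": [0, 0, 0], "twist": [0, 0, 0], "grip": 55}, {"linear": [0, 0, 0], "twist": [0, 0, 0], "grip": 52}, {"linear": [0, 0, 0], "twist": [0, 0, 0], "grip": 52}], grip_force=50)

```text
time_s: 25.8
eef_pos: [0.5753, 0.0296, 0.1248]
eef_rot: [-3.141, 0.0, -0.001]
wrist_force: [-2.7, 0.1, 6.4]
width: 0.735
gripper_force: 53.2
```

Gripped at the blue cup's diameter (about 63 mm). Lift straight up 100 mm, gently.

carry_out(rows=[{"linear": [0, 0, -2], "twist": [0, 0, 0], "grip": 52}, {"linear": [0, 0, -6], "twist": [0, 0, 0], "grip": 52}, {"linear": [0, 0, -12], "twist": [0, 0, 0], "grip": 52}, {"linear": [0, 0, -20], "twist": [0, 0, 0], "grip": 52}, {"linear": [0, 0, -29], "twist": [0, 0, 0], "grip": 52}, {"linear": [0, 0, -38], "twist": [0, 0, 0], "grip": 52}, {"linear": [0, 0, -46], "twist": [0, 0, 0], "grip": 52}, {"linear": [0, 0, -52], "twist": [0, 0, 0], "grip": 52}, {"linear": [0, 0, -55], "twist": [0, 0, 0], "grip": 52}, {"linear": [0, 0, -56], "twist": [0, 0, 0], "grip": 52}])

```text
time_s: 27.05
eef_pos: [0.5751, 0.0293, 0.1801]
eef_rot: [-3.142, 0.0, 0.0]
wrist_force: [-0.4, 0.1, -4.1]
width: 0.734
gripper_force: 55.3
```

carry_out(rows=[{"linear": [0, 0, -3], "twist": [0, 0, 0], "grip": 52}, {"linear": [0, 0, -8], "twist": [0, 0, 0], "grip": 52}, {"linear": [0, 0, -15], "twist": [0, 0, 0], "grip": 52}, {"linear": [0, 0, -23], "twist": [0, 0, 0], "grip": 52}, {"linear": [0, 0, -31], "twist": [0, 0, 0], "grip": 52}, {"linear": [0, 0, -38], "twist": [0, 0, 0], "grip": 52}, {"linear": [0, 0, -42], "twist": [0, 0, 0], "grip": 52}, {"linear": [0, 0, -44], "twist": [0, 0, 0], "grip": 52}, {"linear": [0, 0, -44], "twist": [0, 0, 0], "grip": 52}, {"linear": [0, 0, -44], "twist": [0, 0, 0], "grip": 52}])

```text
time_s: 28.3
eef_pos: [0.575, 0.0293, 0.2237]
eef_rot: [-3.142, 0.0, 0.001]
wrist_force: [-0.9, 0.4, -3.4]
width: 0.734
gripper_force: 55.3
```

carry_out(rows=[{"linear": [0, 0, 0], "twist": [0, 0, 0], "grip": 52}, {"linear": [0, 0, 0], "twist": [0, 0, 0], "grip": 52}, {"linear": [0, 0, 0], "twist": [0, 0, 0], "grip": 52}, {"linear": [0, 0, 0], "twist": [0, 0, 0], "grip": 52}, {"linear": [0, 0, 0], "twist": [0, 0, 0], "grip": 52}, {"linear": [0, 0, 0], "twist": [0, 0, 0], "grip": 52}, {"linear": [0, 0, 0], "twist": [0, 0, 0], "grip": 52}, {"linear": [0, 0, 0], "twist": [0, 0, 0], "grip": 52}, {"linear": [0, 0, 0], "twist": [0, 0, 0], "grip": 52}, {"linear": [0, 0, 0], "twist": [0, 0, 0], "grip": 52}])

```text
time_s: 29.55
eef_pos: [0.5752, 0.0293, 0.224]
eef_rot: [-3.142, 0.0, 0.0]
wrist_force: [0.8, 0.6, -3.7]
width: 0.737
gripper_force: 55.3
```

Run:
```python
from h import *
s=r.get_state(); x,y,z=s['eef_pos']; print(s['eef_pos'],s['eef_rot'],s['width'],s['gripper_force'],np.abs(s['qvel']).max())
im=imaging.capture('side'); b=z-.0398
for c,d in(('red',.04),('yellow',.02),('blue',0)): band(im,c,x,y,b+d,b+d+.06)
cv2.imwrite('pics/l1.png',cv2.resize(im[90:240,220:420],(800,600))[:,:,::-1])
```

```text
[0.57516114 0.02933045 0.22403783] [-3.14150242e+00  1.92699384e-04  3.24742506e-06] 0.7369942865526065 55.31336724758148 0.0020091658012581096
red u range seen 317 330 model 308.0 323.4 v seen 147 164 model 142.5 171.4
yellow u range seen 306 326 model 305.3 326.3 v seen 152 168 model 147.4 179.5
blue u range seen 304 329 model 302.8 329.1 v seen 159 186 model 152.2 187.5
```

View pics/l1.png

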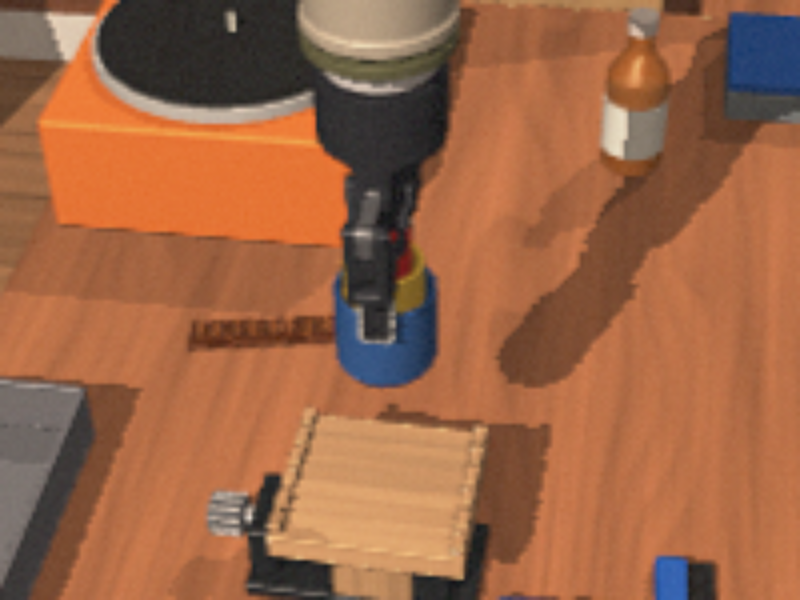

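The nest hangs level at (386,320), about 10 cm above the empty block, with the cups still nested and the wrist reading close to their weight. I'm handing it in.

```bash
python3 -c "
from station import r
print(r.close_job())"
```

```text
the job is handed in; nothing more can be done
None
```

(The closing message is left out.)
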